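# Turn the pill box lid onto its pin and press it home

## Task

The white lid of the round weekly pill box is standing a little proud because its notch is not over the pin at the edge of the box. With a fingertip push gently sideways on the lid's raised rib to turn the lid until its notch meets the pin, then press down on the boss at its centre until the lid is fully home. Do not squeeze, lift or tip the lid, and leave the other things on the nightstand where they are.

Things in the scene. Friction and masses are not known exactly. Their poses are not given: they have to be found in the camera images.
- pillbox: Round grey plastic pill box fixed to the nightstand at any yaw, 116 mm across, wall 24 mm high. Origin: centre of its underside, on the vertical axis about which the lid turns; z up; x axis from the centre through the locating pin. A hidden spindle keeps the lid centred with 1 mm play all round.
- pin (a point): Middle of the locating pin where the notch must come: an 8 mm thick round-topped dark steel pin lying radially, from 39 to 76 mm out from the box's axis, so that it shows beyond the lid's rim. This point is 47 mm from the axis, 25 mm above the nightstand; the pin's top is at 29 mm.
- lid: White lid, a loose round plate 110 mm across, 7 mm thick, resting on the pill box, free to turn all the way round (under 2 N of push at the rib; stops where it is left). Origin: centre of its underside, 30 mm above the nightstand at the start, 24 mm when home. z up; x axis from the centre through the notch: in line when it points the same way as the pill box's x axis.
- notch (a point): Middle of the lid's notch, at the height of the lid's underside, 47 mm from the lid's centre. The notch is a slot 18 mm wide, open at the rim and 20 mm deep. It passes the pin when within about 5 mm sideways.
- rib (a point): Middle of the raised rib on the lid, opposite the notch: an upright radial bar on the lid's top, 7 mm thick, from 24 to 50 mm out from the centre, its top 12 mm above the lid's flat top. This point is 37 mm from the centre, 6 mm above the flat top. Push it sideways with a tip that clears the flat top by a few mm.
- boss (a point): Centre of the flat top of the boss in the lid's middle, the place to press: 28 mm across, 15 mm above the lid's flat top (3 mm above the rib), 52 mm above the nightstand at the start, 46 mm when home. A friction seal holds the lid 6 mm proud: in line, about 5 N slides it down; press on to a hard stop (12 to 15 N); it stays down. Out of line the pin stops it within 1 mm.
- bottle: Bystander: clear pill bottle with white push-and-turn cap, 46 mm across, 78 mm high, standing loose. Origin: centre of its underside.
- pinbox: Bystander: steel bobby pin box, 50 x 80 x 20 mm, loose. Origin: centre of its underside.
- tray: Bystander: white ceramic jewellery tray, 100 x 150 x 18 mm, loose. Origin: centre of its underside.
- mirror: Bystander: purple plastic hand mirror lying flat, 197 mm long along its y axis, 100 mm across its round head (on +y), 10 mm thick, loose. Origin: on its underside, near the middle of its length.
Things that resemble listed ones, but are neither listed nor needed, are in the scene too. What is shaped like the lid but orange is not meant. There is more than one size of the pillbox; the job needs the smaller.

How it is judged (in metres and radians):
On the way, in this order (a step that is already met when the one before it is completed fails the run):
1. the lid is turned until its notch meets the pin (within 10 mm) (horizontal distance between notch and pin below 0.01 m), for 0.05 s.
2. the lid is pressed down over the pin onto the box (horizontal distance between notch and pin below 0.01 m and z of lid in the frame of pillbox below 0.026 m), for 0.2 s.
At the end, for the whole second after the job is handed in: The lid lies level (within 3 degrees) and at rest on the box with the pin in its notch (notch middle within 9 mm of the pin point in plan), its underside at most 26 mm above the box's underside (24 mm when home); the bottle, pin box, tray and mirror are within 20 mm of where they were (horizontal distance between notch and pin below 0.009 m and z of lid in the frame of pillbox between 0.022 and 0.026 m and angle between lid's own z axis and vertical below 0.05 rad and linear speed of lid below 0.01 m/s and distance of each of bottle, pinbox, tray, mirror from where it was at the start of the episode below 0.02 m); the robot touches nothing.
It fails at once if the lid is lifted or tipped (underside centre more than 8 mm above its starting height, or tilt over 17 degrees) (z of lid in the frame of pillbox above 0.038 m or angle between lid's own z axis and vertical above 0.3 rad).
It fails at once if the lid is squeezed or pushed hard (fingers on the lid with over 45 N in all) (contact force between the fingers and lid above 45 N).
It fails at once if the bottle, pin box, tray or mirror is moved more than 20 mm (distance of any of bottle, pinbox, tray, mirror from where it was at the start of the episode above 0.02 m).
It also fails if it takes over 48 s, if anything falls off the work surface, if the arm or the gripper's body presses on something with over 40 N, if the wrist force passes 120 N, or if a joint passes its speed limit or range.

## Robot

A 6-joint arm with a two-finger parallel gripper is mounted at the origin on the work surface. World frame = base frame: x ahead of the robot, y to its left, z up, the work surface at z = 0. Lengths are in mm, angles in degrees, forces in N, time in s.
With the tool pointing down it reaches from about 375 to 925 mm from the base axis. Payload 5.7 kg.
Tool frame: the origin (TCP) lies midway between the tips of the shut fingers; the grasp point (between the pads) lies 19 mm behind it (bot.grasp_offset is the distance from the TCP to the grasp point, in mm); z points along the fingers, y is the line along which they close (so a half turn about z gives the same grasp; the last joint's range is limited). The gripper opens to 85 mm and grips with 20 to 120 N. Pads are 22 mm wide; open, the fingers measure 114 mm over their backs; the gripper's body (76 mm by 85 mm) begins 54 mm behind the grasp point. The pads swing forward as they close: fully open they stand 13 mm farther back than shut.
Start: joints at [67.431, 20.558, 86.54, -0, 72.909, -6.595], TCP at [165.115, 576.802, 231.267] pointing down, gripper open.
Joint ranges: [-170.27, 170.27], [-57.76, 135], [12.27, 136.19], [-55.21, 235.2], [11.17, 155.16], [-170.74, 170.74]. Speed limits (degrees/s): [136.94, 136.94, 180, 180, 180, 180].

## Interface

Orientations are given as a 3x3 rotation matrix whose columns are the frame's x, y, z axes.
In Python, from cell import bot gives the robot as it stands.
- The arm moves only by the tool play_rows, never from a script. Its argument "moves" is a list of rows, each an object with "xyz": the shift along the tool's x, y, z each as a share of 0.5 m, from -1 to 1, a list of three; "dr": the turn, a rotation vector about the tool's x, y, z each as a share of 120 degrees, from -1 to 1, a list of three. A call has 1 to 5 rows; each row is the pose to reach, as a shift and turn from the pose commanded when the call began, along the tool's axes at that moment; what a row does not reach only later rows make up. A row lasts 1/10 s, in which the tool goes at most 50 mm and 8.59 degrees, less where a joint would pass 70% of its speed; a pose out of reach is approached as far as the arm can. A call with a number of a shift or a turn outside -1 to 1 is refused whole. A call with a gripper value outside its range is refused whole. "grip" is the opening in per cent of the stroke, from 0 (shut) to 100 (fully open), set as the call begins (left out, the last holds). The fingers move at their own pace and stop on an object; "grip_force" is the grip in N (left out, the last holds). Time passes only in rows, so rows that repeat a pose let the fingers close. It gives the time, the measured TCP pose, the force, the opening and the grip force at its end, in the units of the state.
- bot.sense(): the state, without advancing time (a new reading comes with each control period).
- bot.camera(name): name is "scene" or "side" or "wrist"; returns a dict with "image" (480x640x3 uint8, red, green, blue), "K" (3x3 intrinsics, pixels), "rvec" (rotation vector, rad) and "tvec" (3), from world to camera coordinates, as OpenCV has them; the wrist camera has in their place "mount" (4x4, takes a point from camera to tool coordinates, whose origin is the TCP and whose axes are the flange's). Camera axes: x right, y down, z forward; pixel columns grow to the right and rows downward; lengths in mm; the calibration is good to about 2 mm. A picture is of the moment at which its call begins: read the wrist's pose just before it. There is no depth.
- bot.close_job(): hands the job in; it is judged then, once.
The state is a dict: "clock": time; "q": joint angles; "dq": joint speeds; "joint_efforts": joint torques, N m; "eef_pos": TCP position; "tool_rot": TCP orientation; "contact_force": force on the tool from outside, world axes, zero at the start; "ft_torque": the same for the moment, N m; "opening": finger opening in mm; "grasp_force": force on a finger pad.
Only numpy, scipy, OpenCV 4.12 (cv2) and the standard library are available. Lean on these libraries where they do the work, as an engineer would, in place of code of your own. Each camera call takes 0.05 s, during which the arm holds its last target. There are 200 camera calls.

## Working session

There is one attempt and no reset: what is moved stays moved. The work goes in short steps, Python scripts to look and compute and a tool call to move; the robot and the scene stay as the last step left them, time stands still between calls to the robot, and variables do not carry over. Pictures are saved under pics/ and viewed, at most 11 in all, crops included, and the job is handed in when it is done.

Besides the shell and the picture viewer there is one more tool, called after "Request:" as name(argument=value, ...), one argument or row to a line, values as JSON. play_rows: Moves the arm, as the interface text tells. Shift numbers are shares of 0.5 m and turn numbers shares of 120 degrees, none past 1 either way. Its arguments: {"type":"object","properties":{"moves":{"type":"array","items":{"type":"object","properties":{"xyz":{"type":"array","items":{"type":"number","minimum":-1,"maximum":1}},"dr":{"type":"array","items":{"type":"number","minimum":-1,"maximum":1}}}}},"grip":{"type":"number"},"grip_force":{"type":"number"}},"required":["moves"]}

```bash
mkdir -p pics; cat > h.py <<'E'
import numpy as np,cv2,pickle
from cell import bot
def grab(n,f):
    s=bot.sense(); c=bot.camera(n); c['s']={k:s[k] for k in('eef_pos','tool_rot')}
    pickle.dump(c,open(f'pics/{f}.pkl','wb')); cv2.imwrite(f'pics/{f}.png',cv2.cvtColor(c['image'],cv2.COLOR_RGB2BGR)); return c
def load(f): return pickle.load(open(f'pics/{f}.pkl','rb'))
def pose(c):
    if 'mount' in c:
        M=np.array(c['mount']);R=np.array(c['s']['tool_rot']);return R@M[:3,:3],R@M[:3,3]+np.array(c['s']['eef_pos'])
    R=cv2.Rodrigues(np.array(c['rvec'],float))[0]; return R.T,-R.T@np.array(c['tvec'],float).ravel()
def ray(c,px,z):
    R,o=pose(c); d=R@np.linalg.inv(np.array(c['K']))@np.array([px[0],px[1],1.]); return o+d*(z-o[2])/d[2]
def proj(c,p):
    R,o=pose(c); q=np.array(c['K'])@(R.T@(np.array(p,float)-o)); return q[:2]/q[2]
E
python3 - <<'E'
from h import *
a=[grab(n,n+'0') for n in('scene','side','wrist')]
s=bot.sense();print({k:s[k] for k in('clock','eef_pos','tool_rot','opening','contact_force')})
im=np.hstack([cv2.imread(f'pics/{n}0.png') for n in('scene','wrist')])
for c in a: print(pose(c)[1])
E
```

```text
{'clock': 0.15, 'eef_pos': array([164.92822823, 576.33597402, 230.62147226]), 'tool_rot': array([[-9.61402348e-01,  2.75145857e-01, -5.32654693e-04],
       [ 2.75146341e-01,  9.61401362e-01, -1.38259950e-03],
       [ 1.31678424e-04, -1.47579239e-03, -9.99998902e-01]]), 'opening': 85.25876224107633, 'contact_force': array([ 1.1578775 , -0.54853253,  0.35798733])}
[1111.13713083  354.29365189  937.97471538]
[460.97991975 710.01451263 515.98684075]
[ 90.93251902 597.56321417 372.2425385 ]
```

View pics/scene0.png

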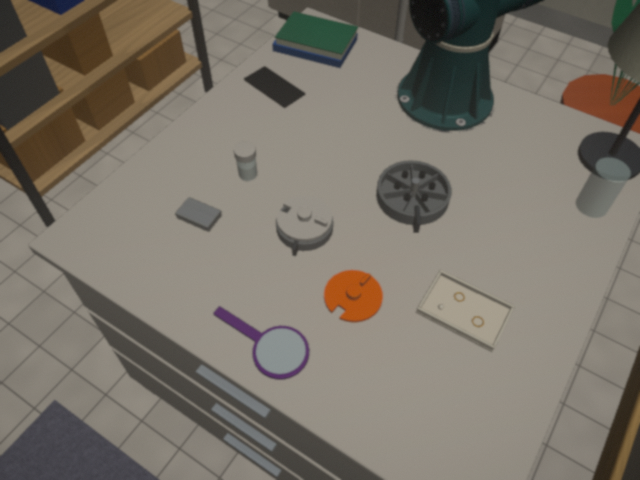

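View pics/wrist0.png

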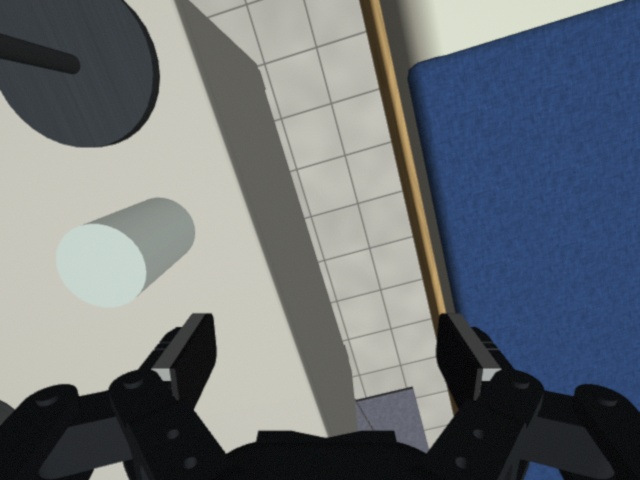

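The scene shows three candidates: a small box with the white lid at (304,222), a larger open grey box with no lid at (414,190), and a loose orange lid at (353,296). The white-lidded one fits: white lid, smaller box, pin showing at (295,247). I'll confirm it with a crop and measure it.

```bash
python3 - <<'E'
from h import *
c=load('scene0')
im=cv2.imread('pics/scene0.png')
cv2.imwrite('pics/crop1.png',cv2.resize(im[180:270,250:370],None,fx=6,fy=6,interpolation=cv2.INTER_CUBIC))
d=load('side0')
for n,p,z in(('lid c',(304,215),47),('rimL',(277,220),37),('rimR',(333,220),37),('pin',(295,249),25),('notch',(286,208),30),('rib',(320,221),45),('bottle',(246,178),0),('pinbox',(199,213),20),('bigbox',(414,190),24),('orange',(353,294),10),('mirror',(281,352),10)):
    w=ray(c,p,z);print(n,w.round(),proj(d,w).round())
E
```

```text
lid c [526. -60.  47.] [355. 219.]
rimL [ 559. -102.   37.] [340. 211.]
rimR [498. -10.  37.] [366. 240.]
pin [590. -38.  25.] [318. 232.]
notch [ 519. -109.   30.] [360. 214.]
rib [519. -27.  45.] [356. 230.]
bottle [ 479. -245.    0.] [384. 197.]
pinbox [ 621. -253.   20.] [322. 181.]
bigbox [328.  83.  24.] [466. 290.]
orange [607. 104.  10.] [293. 284.]
mirror [776.  61.  10.] [205. 257.]
```

View pics/crop1.png

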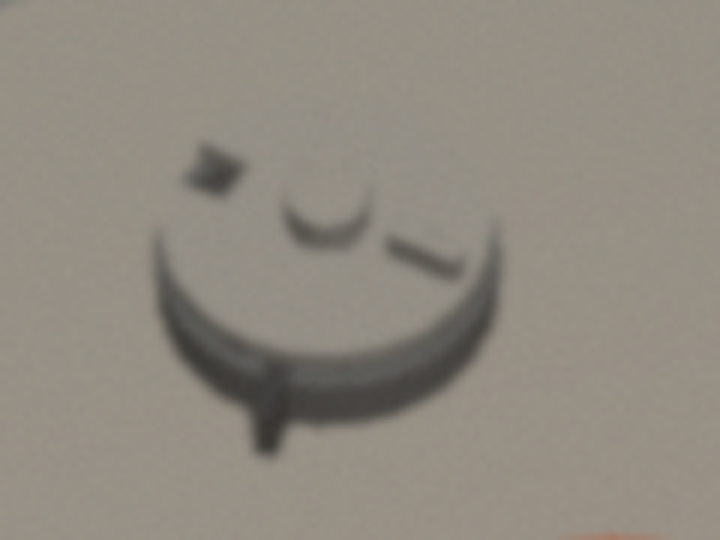

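View pics/side0.png

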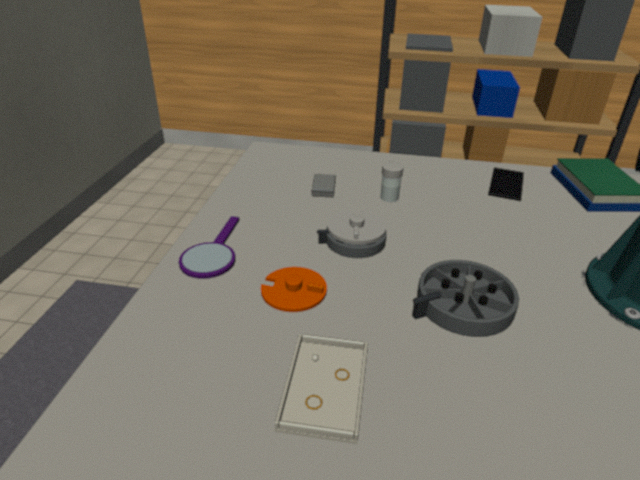

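The crop confirms it: white lid with boss at crop (327,195), notch (215,170), rib (425,258), and the pin out at crop (268,440). The lid's notch needs about +118° CCW, so the tool goes to yaw ≈ -8° with its x axis opposing the push.

Request:
play_rows(
  moves=[
    {"xyz": [-0.06, -0.067, 0], "dr": [0, 0, 0.067]},
    {"xyz": [-0.12, -0.134, 0], "dr": [0, 0, 0.134]},
    {"xyz": [-0.18, -0.2, 0], "dr": [0, 0, 0.2]},
    {"xyz": [-0.24, -0.268, 0], "dr": [0, 0, 0.267]},
    {"xyz": [-0.3, -0.335, 0], "dr": [0, 0, 0.333]},
  ],
  grip=0,
)

```text
clock: 0.65
eef_pos: [263.5, 372.7, 231.1]
tool_rot: [[-0.556, 0.831, -0.0], [0.831, 0.556, -0.0], [-0.0, -0.0, -1.0]]
contact_force: [1.7, 0.5, 0.3]
opening: 12.4
grasp_force: 0.0
```

```bash
cat >> h.py <<'E'
def rel(x,y,z,yaw):
    """shares of shift/turn to take the tool, pointing down, to x,y,z with its x axis at yaw"""
    from scipy.spatial.transform import Rotation as Ro
    s=bot.sense();R=np.array(s['tool_rot']);a=np.radians(yaw)
    T=np.array([[np.cos(a),np.sin(a),0],[np.sin(a),-np.cos(a),0],[0,0,-1]])
    return (R.T@(np.array([x,y,z])-s['eef_pos'])/500).round(4),(Ro.from_matrix(R.T@T).as_rotvec(degrees=True)/120).round(4)
def st():
    s=bot.sense();R=s['tool_rot'];print(s['clock'],s['eef_pos'].round(1),'yaw',np.degrees(np.arctan2(R[1][0],R[0][0])).round(2),'F',np.round(s['contact_force'],1),'q',np.round(s['q']),'open',round(s['opening'],1))
E
python3 - <<'E'
from h import *
st();print(rel(470,-60,230,-8)); c=load('wrist0');print(np.round(c['mount'],2),c['K'])
E
```

```text
0.65 [263.5 372.7 231.1] yaw 123.77 F [1.7 0.5 0.3] q [ 46.   9. 103.  -0.  68.  12.] open 12.4
(array([-0.9491, -0.1377,  0.0025]), array([1.0000e-04, 2.0000e-04, 1.0981e+00]))
[[ 0.0000e+00 -9.6000e-01 -3.0000e-01  7.6990e+01]
 [ 1.0000e+00 -0.0000e+00  0.0000e+00 -1.1000e-01]
 [-0.0000e+00 -3.0000e-01  9.6000e-01 -1.4172e+02]
 [ 0.0000e+00  0.0000e+00  0.0000e+00  1.0000e+00]] [[378.91921018   0.         325.81637292]
 [  0.         378.91921018 246.18039291]
 [  0.           0.           1.        ]]
```

Request:
play_rows(
  moves=[
    {"xyz": [-0.096, 0.003, 0], "dr": [0, 0, 0.07]},
    {"xyz": [-0.192, 0.006, 0], "dr": [0, 0, 0.14]},
    {"xyz": [-0.288, 0.009, 0], "dr": [0, 0, 0.21]},
    {"xyz": [-0.384, 0.012, 0], "dr": [0, 0, 0.28]},
    {"xyz": [-0.48, 0.015, 0], "dr": [0, 0, 0.35]},
  ],
)

```text
clock: 1.15
eef_pos: [404.5, 178.1, 231.4]
tool_rot: [[0.144, 0.99, 0.0], [0.99, -0.144, 0.0], [0.0, 0.0, -1.0]]
contact_force: [1.5, 0.3, -0.1]
opening: -0.6
grasp_force: 0.0
```

```bash
python3 - <<'E'
from h import *
st();print(rel(575,-65,230,-8))
E
```

```text
1.15 [404.5 178.1 231.4] yaw 81.72 F [ 1.5  0.3 -0.1] q [ 15.   7. 105.   0.  68.  23.] open -0.6
(array([-0.4321,  0.4074,  0.0027]), array([ 0.000e+00, -1.000e-04,  7.477e-01]))
```

Request:
play_rows(
  moves=[
    {"xyz": [-0.07, 0.066, 0], "dr": [0, 0, 0.07]},
    {"xyz": [-0.14, 0.132, 0], "dr": [0, 0, 0.14]},
    {"xyz": [-0.21, 0.198, 0], "dr": [0, 0, 0.21]},
    {"xyz": [-0.28, 0.264, 0], "dr": [0, 0, 0.28]},
    {"xyz": [-0.35, 0.33, 0], "dr": [0, 0, 0.35]},
  ],
)

```text
clock: 1.65
eef_pos: [543.8, -18.1, 231.1]
tool_rot: [[0.769, 0.639, -0.0], [0.639, -0.769, 0.0], [-0.0, -0.0, -1.0]]
contact_force: [0.5, 1.0, 0.0]
opening: 0.1
grasp_force: 0.0
```

```bash
python3 - <<'E'
from h import *
st();print(rel(575,-65,230,-8))
E
```

```text
1.65 [543.8 -18.1 231.1] yaw 39.69 F [0.5 1.  0. ] q [-9. 16. 93.  0. 71. 41.] open 0.1
(array([-0.0118,  0.112 ,  0.0023]), array([-1.000e-04,  1.000e-04,  3.974e-01]))
```

Request:
play_rows(
  moves=[
    {"xyz": [-0.01, 0.05, 0], "dr": [0, 0, 0.07]},
    {"xyz": [-0.01, 0.09, 0], "dr": [0, 0, 0.14]},
    {"xyz": [-0.01, 0.09, 0], "dr": [0, 0, 0.21]},
    {"xyz": [-0.01, 0.09, 0], "dr": [0, 0, 0.28]},
    {"xyz": [-0.01, 0.09, 0], "dr": [0, 0, 0.35]},
  ],
)

```text
clock: 2.15
eef_pos: [568.1, -54.2, 230.8]
tool_rot: [[0.999, -0.04, -0.001], [-0.04, -0.999, 0.0], [-0.001, -0.0, -1.0]]
contact_force: [0.3, 0.4, 0.2]
opening: -0.3
grasp_force: 0.0
```

Request:
play_rows(
  moves=[
    {"xyz": [0, 0, 0], "dr": [0, 0, 0.03]},
    {"xyz": [0, 0, 0], "dr": [0, 0, 0.03]},
    {"xyz": [0, 0, 0], "dr": [0, 0, 0.03]},
  ],
)

```text
clock: 2.45
eef_pos: [568.1, -53.8, 231.1]
tool_rot: [[0.996, -0.095, -0.0], [-0.095, -0.996, 0.0], [-0.0, 0.0, -1.0]]
contact_force: [-0.4, -0.2, -0.3]
opening: 0.1
grasp_force: 0.0
```

```bash
python3 - <<'E'
from h import *
st();grab('wrist','w1');st()
E
```

```text
2.45 [568.1 -53.8 231.1] yaw -5.42 F [-0.4 -0.2 -0.3] q [-12.  18.  90.  -0.  72.  83.] open 0.1
2.5 [568.1 -53.8 231.2] yaw -5.43 F [ 0.1  0.6 -0.1] q [-12.  18.  90.  -0.  72.  83.] open 0.4
```

View pics/w1.png

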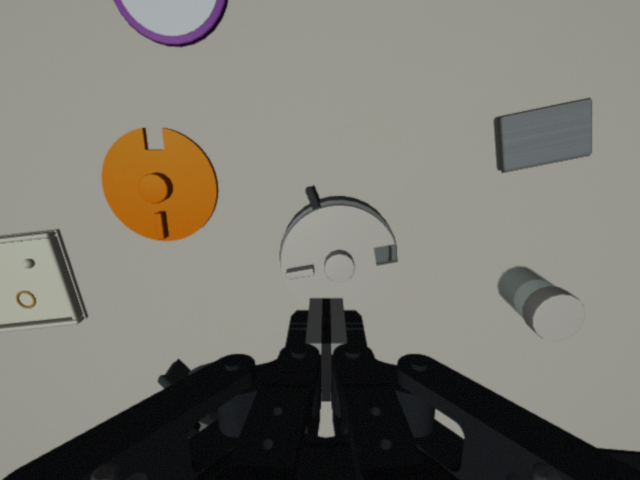

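The wrist view shows the lid boss at (340,266), rib at (300,271), notch at (386,255) and pin at (313,197).

```bash
python3 - <<'E'
from h import *
c=load('w1');im=cv2.imread('pics/w1.png')
cv2.imwrite('pics/crop2.png',cv2.resize(im[175:315,265:415],None,fx=5,fy=5,interpolation=cv2.INTER_CUBIC))
b=ray(c,(340,266),52);print('boss',b)
for n,p,z in(('pin',(313,197),28),('notch',(386,255),37),('rib',(300,270),49)):
    w=ray(c,p,z);v=(w-b)[:2];print(n,w.round(1),np.hypot(*v).round(1),np.degrees(np.arctan2(v[1],v[0])).round(1))
E
```

```text
boss [523.12452525 -61.96982683  52.        ]
pin [583.6 -43.1  28. ] 63.3 17.4
notch [ 524.4 -105.7   37. ] 43.8 -88.3
rib [521.6 -25.3  49. ] 36.7 92.4
```

View pics/crop2.png

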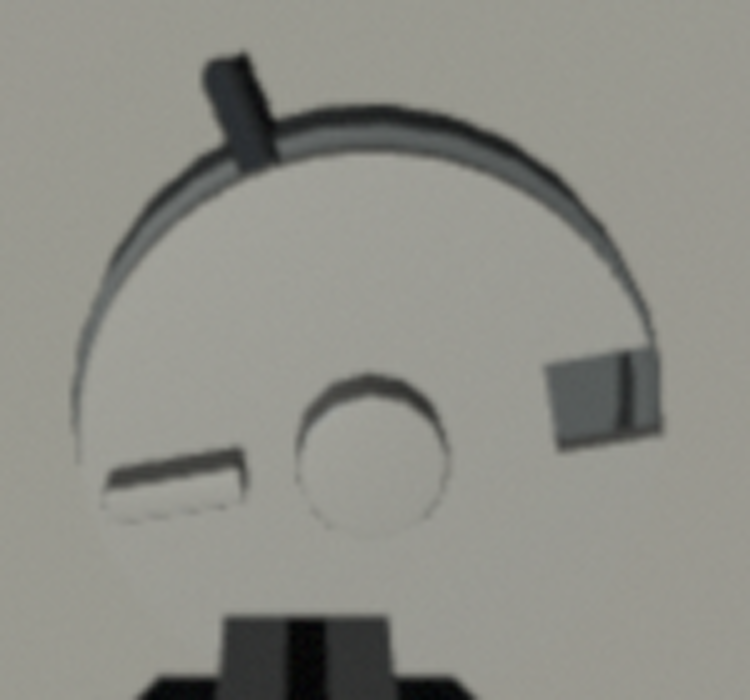

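```bash
cat >> h.py <<'E'
def pol(c,b,p,z):
    w=ray(c,p,z);v=(w-b)[:2];return w.round(1),np.hypot(*v).round(1),np.degrees(np.arctan2(v[1],v[0])).round(1)
E
python3 - <<'E'
from h import *
c=load('w1');f=lambda x,y:(265+(x-2)/5,175+(y-2)/5)
b=ray(c,f(375,464),52);print('boss',b)
for n,p,z in(('pintip',(228,60),27),('pinrim',(257,163),28),('notch in',(552,408),37),('notch out',(661,390),37),('rib out',(107,508),49),('rib in',(243,488),49),('rim top',(370,152),37),('rim L',(75,430),37),('rim R',(654,330),37)):
    print(n,*pol(c,b,f(*p),z))
E
```

```text
boss [521.81969695 -61.49873274  52.        ]
pintip [593.1 -41.5  27. ] 74.1 15.7
pinrim [573.9 -44.8  28. ] 54.7 17.8
notch in [524.2 -95.4  37. ] 34.0 -86.0
notch out [ 525.8 -115.9   37. ] 54.5 -85.8
rib out [516.8 -11.9  49. ] 49.9 95.8
rib in [518.3 -37.1  49. ] 24.7 98.2
rim top [575.7 -65.6  37. ] 54.1 -4.4
rim L [528.3  -6.   37. ] 55.8 83.3
rim R [ 537.6 -115.    37. ] 55.8 -73.5
```

Sizes match the given ones: rib 24.7–49.9 mm, notch 34–54.5 mm, pin tip 74 mm. The centre is (521.8,-61.5), the notch is at -86°, the pin at about 16.5°, so the turn needed is about +102°. I'll go behind the rib and descend.

```bash
python3 - <<'E'
from h import *
print(rel(547,-22.5,60,4))
E
```

```text
(array([-0.0479, -0.0584,  0.3423]), array([ 0.    ,  0.0002, -0.0786]))
```

Request:
play_rows(
  moves=[
    {"xyz": [-0.048, -0.058, 0.05], "dr": [0, 0, -0.05]},
    {"xyz": [-0.048, -0.058, 0.13], "dr": [0, 0, -0.079]},
    {"xyz": [-0.048, -0.058, 0.21], "dr": [0, 0, -0.079]},
    {"xyz": [-0.048, -0.058, 0.28], "dr": [0, 0, -0.079]},
    {"xyz": [-0.048, -0.058, 0.342], "dr": [0, 0, -0.079]},
  ],
)

```text
clock: 3.0
eef_pos: [546.7, -22.5, 58.8]
tool_rot: [[0.998, 0.07, -0.001], [0.07, -0.998, -0.0], [-0.001, -0.0, -1.0]]
contact_force: [1.1, -0.5, -0.1]
opening: -0.0
grasp_force: 0.0
```

Request:
play_rows(
  moves=[
    {"xyz": [0, 0, 0]},
    {"xyz": [0, 0, 0]},
  ],
)

```text
validation failed for argument at $.mo...
```

```bash
python3 - <<'E'
from h import *
st();print(rel(547,-22.5,42,4));grab('wrist','w2')
E
```

```text
3.0 [546.7 -22.5  58.8] yaw 4.04 F [ 1.1 -0.5 -0.1] q [-10.  29. 103.  -0.  49.  76.] open -0.0
(array([0.0006, 0.    , 0.0335]), array([-0.    ,  0.0003,  0.0004]))
```

View pics/w2.png

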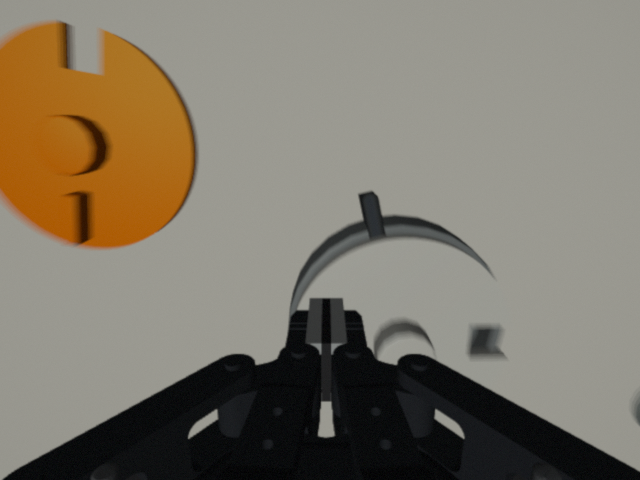

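The wrist view shows the fingertips at (326,305) over the lid beside the boss (403,340), with the notch at (486,340), as planned. Next: descend, then close in on the rib.

Request:
play_rows(
  moves=[
    {"xyz": [0, 0, 0.017], "dr": [0, 0, 0]},
    {"xyz": [0, 0, 0.034], "dr": [0, 0, 0]},
    {"xyz": [0, 0, 0.034], "dr": [0, 0, 0]},
    {"xyz": [-0.01, 0, 0.034], "dr": [0, 0, 0]},
    {"xyz": [-0.02, 0, 0.034], "dr": [0, 0, 0]},
  ],
)

```text
clock: 3.55
eef_pos: [537.6, -23.6, 44.3]
tool_rot: [[0.998, 0.069, 0.002], [0.069, -0.998, -0.0], [0.002, 0.001, -1.0]]
contact_force: [-0.2, -0.3, 0.0]
opening: 0.4
grasp_force: 0.0
```

Request:
play_rows(
  moves=[
    {"xyz": [-0.003, 0, 0], "dr": [0, 0, 0]},
    {"xyz": [-0.006, 0, 0], "dr": [0, 0, 0]},
    {"xyz": [-0.006, 0, 0], "dr": [0, 0, 0]},
  ],
)

```text
clock: 3.85
eef_pos: [534.1, -23.6, 43.6]
tool_rot: [[0.998, 0.069, 0.0], [0.069, -0.998, -0.0], [0.0, 0.0, -1.0]]
contact_force: [0.5, -0.5, -0.3]
opening: -0.1
grasp_force: 0.0
```

```bash
python3 - <<'E'
from h import *
st()
E
```

```text
3.85 [534.1 -23.6  43.6] yaw 3.94 F [ 0.5 -0.5 -0.3] q [-10.  29. 105.  -0.  46.  76.] open -0.1
```

Request:
play_rows(
  moves=[
    {"xyz": [-0.0066, -0.0022, 0.003], "dr": [0, 0, -0.0417]},
    {"xyz": [-0.0133, -0.0039, 0.003], "dr": [0, 0, -0.0833]},
    {"xyz": [-0.02, -0.005, 0.003], "dr": [0, 0, -0.125]},
    {"xyz": [-0.027, -0.0055, 0.003], "dr": [0, 0, -0.1667]},
    {"xyz": [-0.034, -0.0053, 0.003], "dr": [0, 0, -0.2083]},
  ],
)

```text
clock: 4.35
eef_pos: [517.4, -22.2, 41.9]
tool_rot: [[0.873, 0.487, 0.001], [0.487, -0.873, -0.0], [0.001, 0.001, -1.0]]
contact_force: [0.2, 0.2, -0.2]
opening: 0.2
grasp_force: 0.2
```

```bash
cat >> h.py <<'E'
def where(C=(521.8,-61.5)):
    s=bot.sense();R=np.array(s['tool_rot']);al=np.arctan2(R[1,0],R[0,0])+np.pi/2
    u=np.array([np.cos(al),np.sin(al)]);v=np.array([-u[1],u[0]]);d=s['eef_pos'][:2]-np.array(C)
    print('rib side at',np.degrees(al).round(1),'r',(d@u).round(1),'t',(-d@v).round(1))
E
python3 - <<'E'
from h import *
st();where()
E
```

```text
4.35 [517.4 -22.2  41.9] yaw 29.15 F [ 0.2  0.2 -0.2] q [-10.  28. 107.  -0.  44.  51.] open 0.2
rib side at 119.2 r 36.5 t 15.4
```

Request:
play_rows(
  moves=[
    {"xyz": [-0.0066, -0.0022, 0], "dr": [0, 0, -0.0417]},
    {"xyz": [-0.0133, -0.0039, 0], "dr": [0, 0, -0.0833]},
    {"xyz": [-0.02, -0.005, 0], "dr": [0, 0, -0.125]},
    {"xyz": [-0.027, -0.0055, 0], "dr": [0, 0, -0.1667]},
    {"xyz": [-0.034, -0.0053, 0], "dr": [0, 0, -0.2083]},
  ],
)

```text
clock: 4.85
eef_pos: [501.3, -28.1, 42.0]
tool_rot: [[0.586, 0.811, 0.001], [0.811, -0.586, -0.0], [0.0, 0.001, -1.0]]
contact_force: [0.9, 0.5, 0.0]
opening: 0.1
grasp_force: 0.2
```

```bash
python3 - <<'E'
from h import *
st();where();grab('wrist','w3')
E
```

```text
4.85 [501.3 -28.1  42. ] yaw 54.15 F [0.9 0.5 0. ] q [-11.  28. 109.  -0.  43.  25.] open 0.1
rib side at 144.1 r 36.2 t 15.0
```

View pics/w3.png

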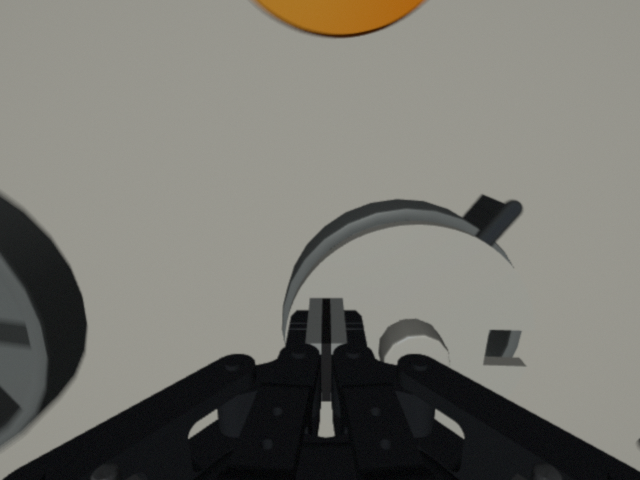

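The lid turns with the finger: notch now at (505,348), pin at (493,218), boss (416,345). I'll carry on another 40°, then measure.

Request:
play_rows(
  moves=[
    {"xyz": [-0.0066, -0.0022, 0], "dr": [0, 0, -0.0417]},
    {"xyz": [-0.0133, -0.0039, 0], "dr": [0, 0, -0.0833]},
    {"xyz": [-0.02, -0.005, 0], "dr": [0, 0, -0.125]},
    {"xyz": [-0.027, -0.0055, 0], "dr": [0, 0, -0.1667]},
    {"xyz": [-0.034, -0.0053, 0], "dr": [0, 0, -0.2083]},
  ],
)

```text
clock: 5.4
eef_pos: [489.0, -40.3, 41.9]
tool_rot: [[0.19, 0.982, 0.0], [0.982, -0.19, -0.0], [-0.0, 0.0, -1.0]]
contact_force: [0.1, 0.1, 0.3]
opening: -0.1
grasp_force: 0.2
```

Request:
play_rows(
  moves=[
    {"xyz": [-0.0066, -0.0022, 0], "dr": [0, 0, -0.0417]},
    {"xyz": [-0.0133, -0.0039, 0], "dr": [0, 0, -0.0833]},
    {"xyz": [-0.02, -0.005, 0], "dr": [0, 0, -0.125]},
    {"xyz": [-0.02, -0.005, 0], "dr": [0, 0, -0.125]},
  ],
)

```text
clock: 5.8
eef_pos: [484.6, -49.8, 41.9]
tool_rot: [[-0.068, 0.998, 0.0], [0.998, 0.068, -0.0], [-0.0, 0.0, -1.0]]
contact_force: [-0.8, 0.4, -0.0]
opening: 0.2
grasp_force: 0.0
```

```bash
python3 - <<'E'
from h import *
st();where();grab('wrist','w4')
c=load('w3');b=np.array([521.8,-61.5,0])
print(pol(c,b,(505,348),37),pol(c,b,(510,207),27))
im=cv2.imread('pics/w4.png')
cv2.imwrite('pics/crop4.png',cv2.resize(im[180:400,270:560],None,fx=2.7,fy=2.7,interpolation=cv2.INTER_CUBIC))
E
```

```text
5.8 [484.6 -49.8  41.9] yaw 93.87 F [-0.8  0.4 -0. ] q [-14.  27. 111.  -0.  42. -18.] open 0.2
rib side at 183.9 r 36.3 t 14.2
(array([554. , -87.8,  37. ]), np.float64(41.6), np.float64(-39.3)) (array([588.3, -37.1,  27. ]), np.float64(70.8), np.float64(20.1))
```

View pics/crop4.png

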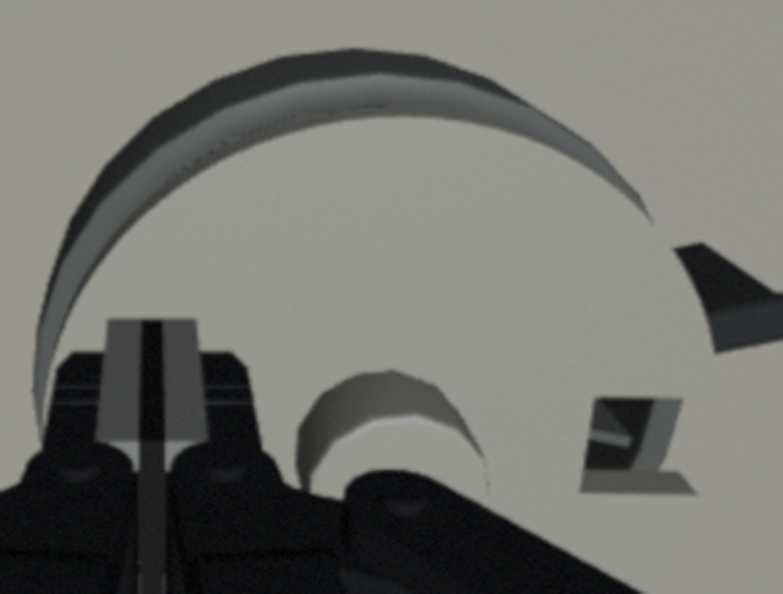

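```bash
python3 - <<'E'
from h import *
c=load('w4');f=lambda x,y:(270+x/2.7,180+y/2.7);b=np.array([521.8,-61.5,0])
print(pol(c,b,f(639,444.5),37))
for z in(25,29):print(pol(c,b,f(750,322),z))
# predicted pixel of pin axis top for angles
for a in(15,17,19):
  for r in (60,75):
    p=proj(c,[b[0]+r*np.cos(np.radians(a)),b[1]+r*np.sin(np.radians(a)),27]);print(a,r,((p-[270,180])*2.7).round())
E
```

```text
(array([563.6, -59.3,  37. ]), np.float64(41.9), np.float64(3.1))
(array([584.5, -41.6,  25. ]), np.float64(65.8), np.float64(17.6))
(array([581.8, -39.9,  29. ]), np.float64(63.8), np.float64(19.8))
15 60 [723. 349.]
15 75 [813. 333.]
17 60 [722. 338.]
17 75 [813. 320.]
19 60 [721. 327.]
19 75 [812. 306.]
```

Request:
play_rows(
  moves=[
    {"xyz": [-0.0066, -0.0022, 0], "dr": [0, 0, -0.0417]},
    {"xyz": [-0.0133, -0.0039, 0], "dr": [0, 0, -0.0833]},
    {"xyz": [-0.0174, -0.0046, 0], "dr": [0, 0, -0.108]},
    {"xyz": [-0.0174, -0.0046, 0], "dr": [0, 0, -0.108]},
  ],
)

```text
clock: 6.25
eef_pos: [482.9, -58.4, 41.9]
tool_rot: [[-0.288, 0.958, 0.0], [0.958, 0.288, -0.0], [-0.0, 0.0, -1.0]]
contact_force: [1.0, 0.7, 0.3]
opening: 0.3
grasp_force: 0.0
```

```bash
python3 - <<'E'
from h import *
st();where();grab('wrist','w5')
im=cv2.imread('pics/w5.png')
cv2.imwrite('pics/crop5.png',cv2.resize(im[250:400,400:600],None,fx=4,fy=4,interpolation=cv2.INTER_CUBIC))
E
```

```text
6.25 [482.9 -58.4  41.9] yaw 106.75 F [1.  0.7 0.3] q [-15.  27. 111.  -0.  42. -32.] open 0.3
rib side at 196.7 r 36.4 t 14.1
```

View pics/crop5.png

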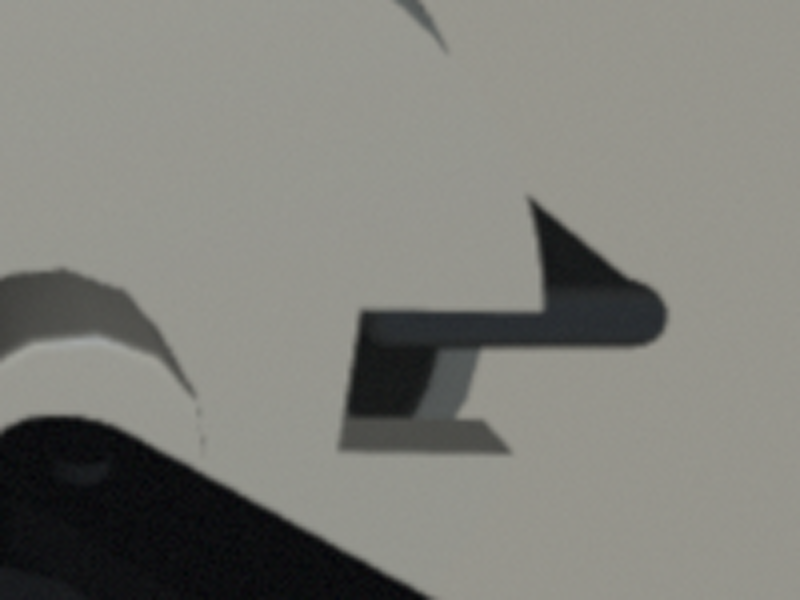

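```bash
python3 - <<'E'
from h import *
c=load('w5');f=lambda x,y:(400+(x-1.5)/4,250+(y-1.5)/4);b=np.array([521.8,-61.5,0])
R=np.array(c['s']['tool_rot']);u=-R[:2,1];v=-R[:2,0]
for n,p,z in(('notch up',(450,312),37),('notch lo',(425,452),37),('notch in up',(362,312),37),('notch in lo',(340,450),37),('pin up',(600,285),25),('pin lo',(600,347),25),('pin lo29',(600,330),29),('pin lo in notch',(420,347),25),('pintip',(667,315),25),('boss edge',(203,455),52)):
    w=ray(c,f(*p),z);d=(w-b)[:2];print(n,'r',(d@u).round(1),'tang',(d@v).round(1))
E
```

```text
notch up r -43.2 tang -8.1
notch lo r -42.9 tang 9.4
notch in up r -33.6 tang -8.1
notch in lo r -33.4 tang 9.2
pin up r -66.8 tang -4.9
pin lo r -68.2 tang 3.3
pin lo29 r -65.2 tang -1.3
pin lo in notch r -46.9 tang 3.3
pintip r -75.4 tang -1.0
boss edge r -12.4 tang -0.4
```

The notch centre is about 1.4 mm from the pin line sideways, so they are aligned. Next: back off, rise, and go over the boss.

Request:
play_rows(
  moves=[
    {"xyz": [0.024, 0, 0], "dr": [0, 0, 0]},
    {"xyz": [0.024, 0, -0.03], "dr": [0, 0, 0]},
    {"xyz": [0.024, 0, -0.06], "dr": [0, 0, 0]},
    {"xyz": [0.0, 0.036, -0.06], "dr": [0, 0, 0]},
    {"xyz": [-0.028, 0.073, -0.06], "dr": [0, 0, 0]},
  ],
)

```text
clock: 6.8
eef_pos: [521.4, -59.9, 72.3]
tool_rot: [[-0.289, 0.957, -0.0], [0.957, 0.289, 0.0], [0.0, -0.0, -1.0]]
contact_force: [-0.7, -0.9, 0.6]
opening: -0.1
grasp_force: 0.0
```

Request:
play_rows(
  moves=[
    {"xyz": [0, 0, 0.01], "dr": [0, 0, 0]},
    {"xyz": [0, 0, 0.02], "dr": [0, 0, 0]},
    {"xyz": [0, 0, 0.03], "dr": [0, 0, 0]},
  ],
)

```text
clock: 7.1
eef_pos: [519.9, -60.2, 56.0]
tool_rot: [[-0.29, 0.957, -0.002], [0.957, 0.29, 0.001], [0.001, -0.002, -1.0]]
contact_force: [-0.8, 1.3, -0.4]
opening: 0.2
grasp_force: 0.0
```

```bash
python3 - <<'E'
from h import *
st();print(rel(521.8,-61.5,52,106.7))
E
```

```text
7.1 [519.9 -60.2  56. ] yaw 106.87 F [-0.8  1.3 -0.4] q [-14.  28. 106.  -0.  47. -31.] open 0.2
(array([-0.0035,  0.0029,  0.0079]), array([-0.001 , -0.0006,  0.0014]))
```

Request:
play_rows(
  moves=[
    {"xyz": [-0.003, 0.003, 0.004], "dr": [0, 0, 0]},
    {"xyz": [-0.003, 0.003, 0.007], "dr": [0, 0, 0]},
    {"xyz": [-0.003, 0.003, 0.01], "dr": [0, 0, 0]},
    {"xyz": [-0.003, 0.003, 0.012], "dr": [0, 0, 0]},
    {"xyz": [-0.003, 0.003, 0.014], "dr": [0, 0, 0]},
  ],
)

```text
clock: 7.6
eef_pos: [523.2, -62.0, 50.0]
tool_rot: [[-0.29, 0.957, -0.0], [0.957, 0.29, 0.0], [0.0, -0.0, -1.0]]
contact_force: [-0.9, 1.5, 5.1]
opening: 0.2
grasp_force: 2.3
```

Request:
play_rows(
  moves=[
    {"xyz": [0, 0, 0.002], "dr": [0, 0, 0]},
    {"xyz": [0, 0, 0.004], "dr": [0, 0, 0]},
    {"xyz": [0, 0, 0.005], "dr": [0, 0, 0]},
  ],
)

```text
clock: 7.9
eef_pos: [523.2, -62.1, 47.3]
tool_rot: [[-0.291, 0.957, -0.001], [0.957, 0.291, 0.0], [0.0, -0.0, -1.0]]
contact_force: [-2.5, 0.7, 4.6]
opening: 0.0
grasp_force: 2.5
```

It's sliding down at about 5 N.

Request:
play_rows(
  moves=[
    {"xyz": [0, 0, 0.002], "dr": [0, 0, 0]},
    {"xyz": [0, 0, 0.003], "dr": [0, 0, 0]},
    {"xyz": [0, 0, 0.003], "dr": [0, 0, 0]},
  ],
)

```text
clock: 8.2
eef_pos: [523.3, -62.0, 46.0]
tool_rot: [[-0.291, 0.957, -0.001], [0.957, 0.291, 0.0], [0.0, -0.0, -1.0]]
contact_force: [-3.3, 1.5, 8.7]
opening: 0.1
grasp_force: 4.0
```

Request:
play_rows(
  moves=[
    {"xyz": [0, 0, 0.001], "dr": [0, 0, 0]},
    {"xyz": [0, 0, 0.001], "dr": [0, 0, 0]},
  ],
)

```text
clock: 8.4
eef_pos: [523.3, -62.1, 46.0]
tool_rot: [[-0.291, 0.957, -0.0], [0.957, 0.291, 0.0], [0.0, -0.0, -1.0]]
contact_force: [-4.6, 2.5, 13.0]
opening: 0.1
grasp_force: 6.5
```

It's at the hard stop: 46.0 mm at 13 N. I'll lift off and check.

Request:
play_rows(
  moves=[
    {"xyz": [0, 0, 0.0005], "dr": [0, 0, 0]},
    {"xyz": [0, 0, 0.0005], "dr": [0, 0, 0]},
    {"xyz": [0, 0, -0.01], "dr": [0, 0, 0]},
    {"xyz": [0, 0, -0.05], "dr": [0, 0, 0]},
    {"xyz": [0, 0, -0.14], "dr": [0, 0, 0]},
  ],
)

```text
clock: 8.9
eef_pos: [521.3, -61.8, 113.2]
tool_rot: [[-0.29, 0.957, -0.006], [0.957, 0.29, 0.001], [0.003, -0.006, -1.0]]
contact_force: [0.3, -1.0, 0.5]
opening: -0.1
grasp_force: 0.0
```

Request:
play_rows(
  moves=[
    {"xyz": [0, 0, -0.08], "dr": [0, 0, 0]},
    {"xyz": [0.03, 0, -0.12], "dr": [0, 0, 0]},
    {"xyz": [0.05, 0, -0.12], "dr": [0, 0, 0]},
    {"xyz": [0.05, 0, -0.12], "dr": [0, 0, 0]},
  ],
)

```text
clock: 9.3
eef_pos: [515.9, -37.4, 175.2]
tool_rot: [[-0.292, 0.957, 0.0], [0.957, 0.292, -0.0], [-0.0, 0.0, -1.0]]
contact_force: [-0.2, -0.1, 0.2]
opening: -0.4
grasp_force: 0.0
```

```bash
python3 - <<'E'
from h import *
st();grab('wrist','w6');grab('side','s6')
im=cv2.imread('pics/w6.png');a=cv2.imread('pics/s6.png')[190:270,300:410]
cv2.imwrite('pics/fin.png',np.hstack([cv2.resize(im,(480,360)),cv2.resize(a,(320,360))]))
E
```

```text
9.3 [515.9 -37.4 175.2] yaw 106.96 F [-0.2 -0.1  0.2] q [-12.  17. 101.   0.  62. -29.] open -0.4
```

View pics/fin.png

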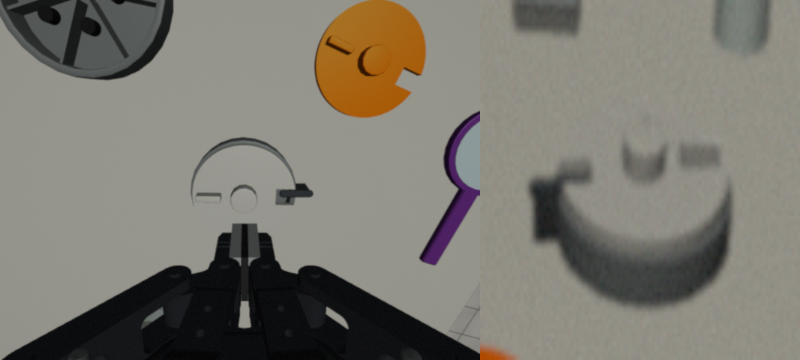

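The lid is down and level with the pin in its notch (at 287,195 in the view), and the gripper is clear.

```bash
python3 -c "
from cell import bot
print(bot.close_job())"
```

```text
the job is handed in; nothing more can be done
None
```

The white lid was turned about 103° until its notch met the pin, then pressed at its centre to the hard stop (boss at 46 mm, 13 N); the last picture shows it level with the pin in the notch, and the job is handed in, though the hand-in returned no verdict.

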